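# Dress the pickle display board

## Task

Set up the jar display on the dark wooden board: centre the squat jar on top of the wooden riser block and stack the smallest jar centred on top of the squat one, stand the tall round jar midway between the riser and the price-card stand, and stand the square jar on the board straight behind the price-card stand, with about 3 cm of clear board between the stand's foot and the jar. All jars upright, set down and let go. Do not knock any jar over, and leave the green bottle, the white bowl and the spare lid where they are.

Things in the scene. Friction and masses are not known exactly. Their poses are not given: they have to be found in the camera images.
- tall_mid (a point): Tall round glass pickle jar, 54 mm diameter, 100 mm high, with a 46 mm brass-coloured metal lid (glass straight-sided up to 80 mm above its underside, lid the top 12 mm); about 400 g, stands upright. The point is its centre, half-way up (50 mm above its underside); z is up.
- squat_mid (a point): Squat round glass pickle jar, the widest and low: 64 mm diameter, 62 mm high, with a flat 58 mm metal lid on which another jar can stand (glass straight-sided up to 42 mm); about 340 g, upright. The point is its centre, half-way up (31 mm above its underside); z is up.
- small_mid (a point): Smallest round glass pickle jar, 46 mm diameter, 56 mm high, with a 40 mm metal lid (glass straight-sided up to 36 mm); about 180 g, upright. The point is its centre, half-way up (28 mm above its underside); z is up.
- square_mid (a point): Square glass pickle jar, 52 x 52 mm in plan, 80 mm high, with a round 46 mm metal lid (glass straight-sided up to 60 mm); about 360 g, upright. The point is its centre, half-way up (40 mm above its underside); x and y are square to its flat faces, z is up. Its heading does not matter.
- board: Dark wooden display board lying fixed on the counter, 180 mm deep (x) by 400 mm long (y), 15 mm thick; its place and heading vary. The origin is on its underside (counter level), midway between the riser and the stand; from there the board reaches 55 mm towards the robot (its -x) and 125 mm to the back (its +x), and 200 mm either way along y.
- riser: Square block of lighter wood fixed on the board, 84 x 84 mm, 25 mm high, its axes parallel to the board's. Origin at the centre of its underside (15 mm above the counter); its top is 40 mm above the counter. It stands 125 mm from the board's origin along the board's y; it may be at the left or the right end.
- stand: Price-card stand fixed on the board at the other end from the riser, 125 mm from the board origin: dark steel foot 36 mm deep (x), 70 mm wide (y), with a blank white card 64 mm wide, top 60 mm above the board. Origin: centre of the foot's underside, 15 mm above the counter. The card faces its -x, roughly to the robot; behind it is its +x. Axes parallel to the board's.
- bottle: Bystander: green glass vinegar bottle with black cap, 52 mm diameter, 160 mm high, loose, standing somewhere among the jars. Origin at the centre of its underside.
- bowl: Bystander: white ceramic tasting bowl, 100 mm across, 40 mm high, loose, beyond the board. Origin at the centre of its underside.
- spare_lid: Bystander: brass-coloured spare jar lid lying on the counter, 72 mm diameter, 12 mm high, loose, beyond the board. Origin at the centre of its underside.

How it is judged:
By the outcome, as a careful person would: the job done as asked, in the order asked, and still so for the second after the job is handed in, with the robot touching nothing.
It also fails if it takes over 112 s, if anything falls off the work surface, if the arm or the gripper's body presses on something with over 40 N, if the wrist force passes 120 N, or if a joint passes its speed limit or range.

## Robot

A 6-joint arm with a two-finger parallel gripper is mounted at the origin on the work surface. World frame = base frame: x ahead of the robot, y to its left, z up, the work surface at z = 0. Lengths are in m, angles in rad, forces in N, time in s.
With the tool pointing down it reaches from about 0.35 to 1 m from the base axis. Payload 7.1 kg.
Tool frame: the origin (TCP) lies on the centre line of the jaws, within the pads' length; the fingertips stand arm.tips_ahead ahead of it and the grasp point (between the pads) lies 8 mm behind it (arm.tips_ahead is the distance from the TCP to the fingertips, in m); z points along the fingers, y is the line along which they close (so a half turn about z gives the same grasp; the last joint's range is limited). The gripper opens to 85 mm and grips with 20 to 120 N. Pads are 22 mm wide; open, the fingers measure 114 mm over their backs; the gripper's body (76 mm by 85 mm) begins 54 mm behind the grasp point. The pads swing forward as they close: fully open they stand 13 mm farther back than shut.
Start: joints at [-1.234, 0.423, 1.63, -0, 1.089, -0.019], TCP at [0.218, -0.586, 0.242] pointing down, gripper open.
Joint ranges: [-3, 3], [-0.9, 2.11], [0.09, 2.58], [-1.31, 4.45], [0.11, 2.69], [-2.54, 2.54]. Speed limits (rad/s): [2.39, 2.39, 3.01, 3.14, 3.14, 3.14].

## Interface

Orientations are given as a 3x3 rotation matrix whose columns are the frame's x, y, z axes.
In Python, from bench import arm gives the robot as it stands. Calls block until the motion is done:
- arm.movep(position, orientation): joint-space move of the TCP to a pose.
- arm.movel(position, orientation=None, feed=0.15, until_force=None): straight line of the TCP; orientation=None keeps the orientation; feed is the mean speed in m/s. With until_force (N) it stops when the force on the tool has changed by that much, and returns True; else False.
- arm.move_j(angles): joint-space move.
- arm.gripper_to(opening, grip_force=None): opening from 0.0 (shut) to 1.0 (fully open); grip_force is the grip in N (None keeps the last); returns when the fingers have stopped.
- arm.dwell(seconds).
- arm.ik(position, orientation): joint angles nearest the present ones, or None.
- arm.read_state(): the state.
- arm.capture(name): name is "side" or "top"; returns a dict with "pixels" (400x640x3 uint8, red, green, blue), "vertical_fov" (degrees; the focal length in pixels is half the picture's height over the tangent of half this angle, whatever the lens; pixels are square), "cx", "cy" (the principal point, pixels), "pose" (4x4, takes a point from camera to world coordinates). Camera axes: x right, y down, z forward; pixel columns grow to the right and rows downward; lengths in m; the calibration is good to about 2 mm. A picture is of the moment at which its call begins. There is no depth.
A pose or a line that the arm cannot do raises arm.Unreachable and nothing moves.
- arm.hand_in(): hands the job in; it is judged then, once.
The state is a dict: "time_s": time; "qpos": joint angles; "joint_vel": joint speeds; "joint_torque": joint torques, N m; "ee_pos": TCP position; "tcp_rot": TCP orientation; "wrist_force": force on the tool from outside, world axes, zero at the start; "moment": the same for the moment, N m; "grip_width": opening from 0.0 (shut) to 1.0 (fully open); "gripper_force": force on a finger pad.
Only numpy, scipy, OpenCV 4.12 (cv2) and the standard library are available. Lean on these libraries where they do the work, as an engineer would, in place of code of your own. Each camera call takes 0.05 s, during which the arm holds its last target. There are 200 camera calls.

## Working session

There is one attempt and no reset: what is moved stays moved. The work goes in short steps, each a Python script; the robot and the scene stay as the last script left them, time stands still between calls to the robot, and variables do not carry over. Pictures are saved under pics/ and viewed, at most 14 in all, crops included, and the job is handed in when it is done.

```bash
mkdir -p pics; ls; python3 - <<'E'
from bench import arm
import cv2,numpy as np
for n in("side","top"):
    c=arm.capture(n); cv2.imwrite(f"pics/{n}0.png",c["pixels"][:,:,::-1])
    print(n,c["vertical_fov"],c["cx"],c["cy"],np.round(c["pose"],4).tolist(),{k for k in c})
s=arm.read_state();print(s,arm.tips_ahead)
E
```

```text
pics
side 54.7998002515727 323.64482990888786 205.07402439089864 [[0.9575, -0.2046, 0.2032, 0.3907], [-0.2883, -0.687, 0.667, -0.6037], [0.0031, -0.6973, -0.7168, 0.7145], [0.0, 0.0, 0.0, 1.0]] {'pixels', 'vertical_fov', 'cx', 'pose', 'cy'}
top 53.595066443331355 319.3618030725779 200.49010716114435 [[-0.025, -0.9981, 0.0557, 0.5173], [-0.9994, 0.0237, -0.0237, 0.0062], [0.0223, -0.0563, -0.9982, 1.0376], [0.0, 0.0, 0.0, 1.0]] {'pixels', 'vertical_fov', 'cx', 'pose', 'cy'}
{'time_s': 0.1, 'qpos': array([-1.23401906e+00,  4.23785497e-01,  1.63059773e+00, -3.55293460e-05,
        1.08861593e+00, -1.89977550e-02]), 'joint_vel': array([ 0.00016853, -0.00196013, -0.00308189, -0.00059906,  0.00063256,
        0.00210128]), 'joint_torque': array([-6.63569735e-04, -5.58425045e+01, -2.82443029e+01, -6.99244583e-05,
        3.04080539e-03, -3.42660854e-06]), 'ee_pos': array([ 0.21755752, -0.58540454,  0.24161648]), 'tcp_rot': array([[ 9.37371069e-01,  3.48332074e-01, -4.94485539e-04],
       [ 3.48332425e-01, -9.37370144e-01,  1.31709143e-03],
       [-4.73079102e-06, -1.40684875e-03, -9.99999010e-01]]), 'wrist_force': array([-1.13974113,  0.1875622 , -0.1514837 ]), 'moment': array([-0.04870311,  0.018247  , -0.01403752]), 'gripper_force': 0.0, 'grip_width': 1.0031121291294671} 0.011
```

View pics/top0.png

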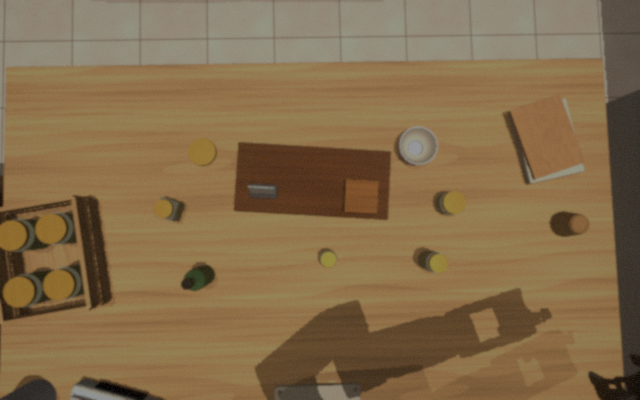

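View pics/side0.png

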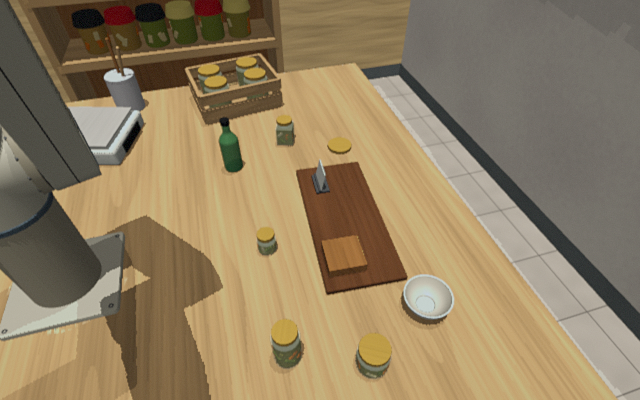

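The top view shows the board at about (312,181), with the riser on the right at (361,196) and the stand at (262,191). The jars are square (169,209), small (328,259), tall (435,262) and squat (452,203), and the bottle is at (198,278). The side view agrees.

```bash
cat > h.py <<'E'
from bench import arm
import cv2,numpy as np
def cap(n,save=None):
    c=arm.capture(n)
    if save: cv2.imwrite(f"pics/{save}.png",c["pixels"][:,:,::-1])
    return c
def ray(c,uv,z):
    f=200/np.tan(np.radians(c["vertical_fov"])/2)
    P=c["pose"]; d=P[:3,:3]@np.array([(uv[0]-c["cx"])/f,(uv[1]-c["cy"])/f,1])
    return P[:3,3]+d*(z-P[2,3])/d[2]
def proj(c,p):
    f=200/np.tan(np.radians(c["vertical_fov"])/2); P=c["pose"]
    q=P[:3,:3].T@(np.array(p)-P[:3,3]); return f*q[:2]/q[2]+[c["cx"],c["cy"]]
def blobs(c,lo,hi,amin=60):
    m=cv2.inRange(cv2.cvtColor(c["pixels"],cv2.COLOR_RGB2HSV),lo,hi)
    n,l,s,ce=cv2.connectedComponentsWithStats(m)
    return m,l,[(i,s[i],ce[i]) for i in range(1,n) if s[i][4]>=amin]
E
python3 - <<'E'
from h import *
t=cap("top");s=cap("side")
for nm,c,pts in(("top",t,[(165,209),(328,259),(437,262),(453,203),(202,152),(320,165),(361,192),(300,240)]),("side",s,[(284,119),(265,233),(285,332),(375,349),(340,250),(350,230),(220,300)])):
    h=cv2.cvtColor(c["pixels"],cv2.COLOR_RGB2HSV)
    print(nm,[h[v,u].tolist() for u,v in pts])
def up(c,x,y,w,h,k): return cv2.resize(c["pixels"][y:y+h,x:x+w,::-1],None,fx=k,fy=k,interpolation=cv2.INTER_CUBIC)
a=np.hstack([up(t,145,190,50,40,8),up(s,265,105,50,40,8)])
b=up(t,230,137,170,85,800/170)[:280]
b=up(t,230,137,170,85,4.7); a=a[:,:b.shape[1]] if a.shape[1]>b.shape[1] else np.pad(a,((0,0),(0,b.shape[1]-a.shape[1]),(0,0)))
cv2.imwrite("pics/crop1.png",cv2.resize(np.vstack([a,b]),None,fx=.82,fy=.82))
E
```

```text
top [[20, 159, 151], [25, 147, 151], [24, 149, 149], [21, 155, 150], [20, 162, 151], [13, 170, 90], [14, 170, 129], [18, 122, 150]]
side [[22, 157, 192], [21, 161, 189], [22, 159, 194], [22, 163, 185], [15, 158, 155], [12, 153, 108], [20, 103, 198]]
```

View pics/crop1.png

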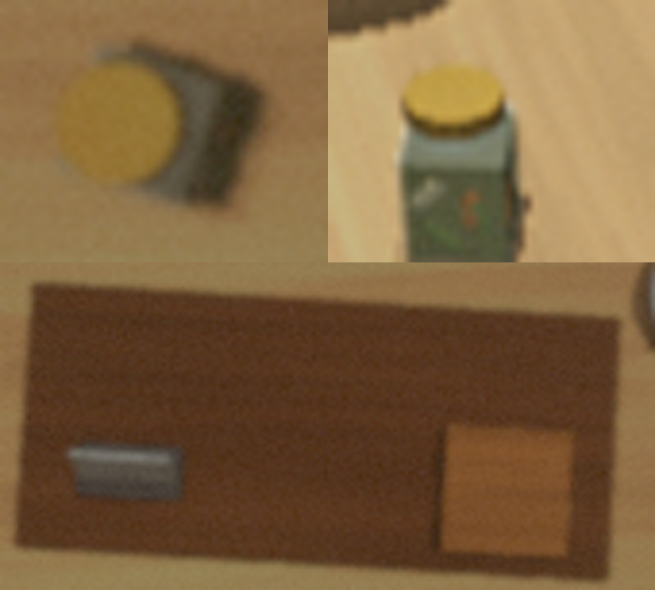

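The crop shows the square jar turned about 17° in the picture: its top edge runs from (140,45) to (255,80). The board is turned slightly, with the riser at its right end and the stand at its left.

```bash
python3 - <<'E'
from h import *
t=cap("top");s=cap("side")
# lids: small box round each, mask by saturation
H={"square":((165,209),(284,121),.080,.046),"small":((328,259),(265,234),.056,.040),"tall":((437,262),(285,331),.100,.046),"squat":((453,203),(375,348),.062,.058),"spare":((202,152),(340,145),.012,.072)}
for n,(a,b,z,d) in H.items():
  for nm,c,p in(("top",t,a),("side",s,b)):
    m=cv2.inRange(cv2.cvtColor(c["pixels"],cv2.COLOR_RGB2HSV),(19,136 if nm=="top" else 138,100 if nm=="top" else 150),(29,255,255))
    r=26; M=np.zeros_like(m); M[p[1]-r:p[1]+r,p[0]-r:p[0]+r]=255
    k,l,st,ce=cv2.connectedComponentsWithStats(m&M)
    i=1+np.argmax(st[1:,4]); 
    cs,_=cv2.findContours((l==i).astype(np.uint8),0,2); e=cv2.fitEllipse(cv2.convexHull(cs[0]))
    print(n,nm,"ell",np.round(e[0],1),np.round(e[1],1),np.round(ray(c,e[0],z)[:2],4), "dia_exp_px",round(200/np.tan(np.radians(c["vertical_fov"])/2)*d/np.linalg.norm(ray(c,e[0],z)-c["pose"][:3,3]),1))
# board & riser
for nm,c in(("top",t),("side",s)):
    hsv=cv2.cvtColor(c["pixels"],cv2.COLOR_RGB2HSV)
    roi=np.zeros(hsv.shape[:2],np.uint8)
    if nm=="top": roi[135:225,225:398]=255; thr=112;rz=140
    else: roi[155:292,290:408]=255; thr=135;rz=0
    m=cv2.inRange(hsv,(0,100,0),(179,255,thr))&roi
    m=cv2.morphologyEx(m,cv2.MORPH_CLOSE,np.ones((5,5)))
    cs,_=cv2.findContours(m,0,2); h=cv2.convexHull(max(cs,key=cv2.contourArea))
    q=cv2.approxPolyDP(h,0.03*cv2.arcLength(h,True),True)[:,0]
    W=np.array([ray(c,p,.015)[:2] for p in q]); print(nm,"board",q.tolist(),W.round(4).tolist(),np.linalg.norm(W-np.roll(W,1,0),axis=1).round(3))
    hr=cv2.minAreaRect(np.array([ray(c,p[0],.015)[:2]*1000 for p in h],np.float32)); print("rect",hr)
    m=cv2.inRange(hsv,(10,140,113 if nm=="top" else 140),(17,255,255))&roi
    m=cv2.morphologyEx(m,cv2.MORPH_OPEN,np.ones((3,3)))
    cs,_=cv2.findContours(m,0,2); k=max(cs,key=cv2.contourArea)
    print("riser",cv2.boundingRect(k),cv2.minAreaRect(np.array([ray(c,p[0],.040)[:2]*1000 for p in k],np.float32)))
E
```

```text
square top ell [162.8 208.6] [18.2 18.7] [0.5602 0.3596] dia_exp_px 17.8
square side ell [283.6 118.9] [ 8.4 14.8] [0.5595 0.3572] dia_exp_px 15.2
small top ell [328.1 259. ] [14.8 17.2] [ 0.4272 -0.035 ] dia_exp_px 16.1
small side ell [264.7 233.4] [12.9 17.3] [ 0.4266 -0.0376] dia_exp_px 17.8
tall top ell [438.5 262.9] [18.1 19.9] [ 0.4149 -0.2944] dia_exp_px 18.4
tall side ell [283.9 331.3] [24.3 26.7] [ 0.4152 -0.2969] dia_exp_px 25.8
squat top ell [453.9 202. ] [22.7 23. ] [ 0.56   -0.3514] dia_exp_px 22.1
squat side ell [374.7 348.6] [30.5 33.6] [ 0.5603 -0.3541] dia_exp_px 31.1
spare top ell [202.  151.6] [27.4 27.7] [0.7089 0.2834] dia_exp_px 26.4
spare side ell [339.1 144.1] [14.2 22.6] [0.7079 0.281 ] dia_exp_px 23.7
top board [[397, 138], [385, 219], [234, 209], [238, 143]] [[0.7336, -0.2257], [0.5223, -0.1868], [0.5576, 0.202], [0.7288, 0.1895]] [0.415 0.215 0.39  0.172]
rect ((642.92529296875, -11.803359985351562), (416.2411804199219, 214.52342224121094), 85.46839904785156)
riser (345, 180, 33, 33) ((582.0374145507812, -124.09542846679688), (80.50674438476562, 81.50144958496094), 85.86771392822266)
side board [[357, 162], [406, 279], [326, 291], [296, 171]] [[0.7289, 0.1835], [0.6939, -0.2137], [0.5218, -0.1928], [0.5536, 0.1949]] [0.176 0.399 0.173 0.389]
rect ((624.945556640625, -7.546356201171875), (404.55615234375, 180.06517028808594), 85.41325378417969)
riser (322, 236, 44, 35) ((581.948486328125, -125.12619018554688), (82.3102798461914, 81.8650894165039), 85.5280990600586)
```

```bash
cat >> h.py <<'E'
YAW=np.radians(-4.6); bx=np.array([np.cos(YAW),np.sin(YAW)]); by=np.array([-bx[1],bx[0]])
RISER=np.array([.582,-.1246]); ORG=RISER+.125*by; STAND=RISER+.25*by
def R(y): return np.array([[np.cos(y),np.sin(y),0],[np.sin(y),-np.cos(y),0],[0,0,-1.]])
def pick(xy,g,yaw=YAW,F=50,zs=.25):
    """grasp point g above the counter"""
    z=g-.008
    arm.gripper_to(1.0)
    arm.movep([*xy,zs],R(yaw)); arm.movel([*xy,z],feed=.2)
    arm.gripper_to(0.0,F); s=arm.read_state(); print("grip",round(s["grip_width"]*85,1),round(s["gripper_force"],1),s["ee_pos"].round(4))
    arm.movel([*xy,zs],feed=.2); s=arm.read_state(); print("lift",round(s["grip_width"]*85,1),round(s["gripper_force"],1),s["wrist_force"].round(1),s["time_s"])
def place(xy,g,base,yaw=YAW,zs=.25,back=.25):
    z=g-.008+base
    arm.movep([*xy,zs],R(yaw)); arm.movel([*xy,z+.012],feed=.2); arm.dwell(.2)
    hit=arm.movel([*xy,z-.004],feed=.02,until_force=6); s=arm.read_state(); print("down",hit,"z err",round(s["ee_pos"][2]-z,4),s["wrist_force"].round(1))
    arm.gripper_to(1.0); arm.dwell(.2); arm.movel([*xy,back],feed=.2); print("t",arm.read_state()["time_s"])
E
python3 - <<'E'
from h import *
print(ORG,STAND)
pick([.560,-.3527],.024)
E
```

```text
[ 5.92024866e-01 -2.64019297e-06] [0.60204973 0.12459472]
grip 62.6 54.5 [ 0.5608 -0.353   0.0177]
lift 62.5 55.2 [-0.2  0.6 -4.2] 5.025
```

```bash
python3 - <<'E'
from h import *
place(RISER,.0257,.040)
arm.movep([.427,-.0363,.25],R(YAW))
t=cap("top","top1");s=cap("side","side1")
a=np.hstack([cv2.resize(c["pixels"][y:y+100,x:x+100,::-1],(400,400),interpolation=2) for c,x,y in((t,315,145),(s,295,190))]);cv2.imwrite("pics/c2.png",a)
for nm,c,lo,z in(("top",t,(19,136,100),.102),("side",s,(19,138,150),.102)):
    m=cv2.inRange(cv2.cvtColor(c["pixels"],cv2.COLOR_RGB2HSV),lo,(29,255,255))
    p=proj(c,[*RISER,z]).astype(int); M=np.zeros_like(m); M[p[1]-26:p[1]+26,p[0]-26:p[0]+26]=255
    k,l,st,ce=cv2.connectedComponentsWithStats(m&M); i=1+np.argmax(st[1:,4])
    cs,_=cv2.findContours((l==i).astype(np.uint8),0,2); e=cv2.fitEllipse(cv2.convexHull(cs[0]))
    print(nm,p,e,ray(c,e[0],z).round(4))
E
```

```text
down True z err -0.0 [-1.4 -0.3  6.5]
t 9.475
top [364 194] ((365.3061828613281, 194.56275939941406), (23.923336029052734, 24.70214080810547), 124.46700286865234) [ 0.581  -0.1255  0.102 ]
side [344 233] ((344.4521789550781, 234.3502655029297), (21.60900115966797, 27.497203826904297), 94.00416564941406) [ 0.5811 -0.1267  0.102 ]
```

View pics/c2.png

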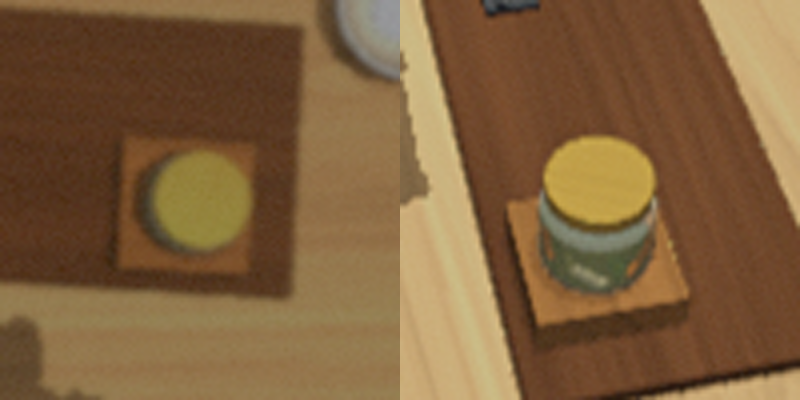

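The squat jar stands upright and centred on the riser, with its lid at about (364,195) in the top view. Next is the small jar, then the tall one.

```bash
python3 - <<'E'
from h import *
pick([.427,-.0363],.024)
place([.581,-.1253],.0250,.102,zs=.28,back=.30)
pick([.415,-.2957],.055,zs=.28)
arm.movep([.45,-.1,.30],R(YAW))
t=cap("top");s=cap("side")
a=np.hstack([cv2.resize(c["pixels"][y:y+100,x:x+100,::-1],(400,400),interpolation=2) for c,x,y in((t,315,145),(s,295,170))]);cv2.imwrite("pics/c3.png",a)
E
```

```text
grip 44.8 49.5 [ 0.4274 -0.0363  0.0168]
lift 44.8 51.2 [-0.6 -0.2 -2. ] 13.875
down True z err -0.0001 [-1.4  0.3  5.5]
t 18.0667
grip 52.9 50.4 [ 0.4154 -0.2955  0.0481]
lift 52.8 52.3 [ 0.2 -0.  -5.5] 22.2583
```

View pics/c3.png

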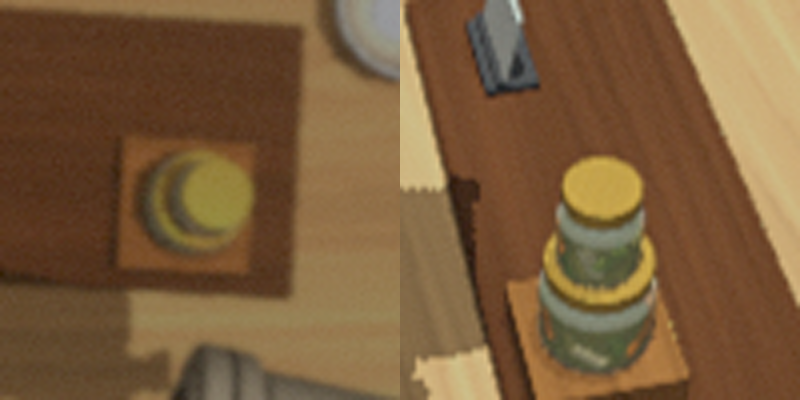

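The small jar sits centred on the squat lid. Now I place the tall jar, then move the square one.

```bash
python3 - <<'E'
from h import *
place(ORG,.0561,.015,zs=.28)
pick([.560,.3584],.042,yaw=np.radians(-18),zs=.28)
sq=STAND+.074*bx; print(sq)
arm.movep([*(STAND+.074*bx),.28],R(YAW))
place(sq,.0430,.015,zs=.28,back=.3)
arm.move_j([-1.234,.423,1.63,0,1.089,-.019])
t=cap("top","top4");s=cap("side","side4")
a=np.hstack([cv2.resize(c["pixels"][y:y+150,x:x+200,::-1],(400,300),interpolation=2) for c,x,y in((t,210,110),(s,250,140))]);cv2.imwrite("pics/c4.png",cv2.resize(a,(800,300)))
E
```

```text
down True z err 0.0001 [-1.  -0.   5.6]
t 27.6
grip 51.2 53.4 [0.561  0.3593 0.0354]
lift 51.5 52.5 [-0.7 -0.3 -2.9] 32.35
[0.67581137 0.11866   ]
down True z err 0.0005 [-0.7 -0.6  5. ]
t 37.7083
```

View pics/c4.png

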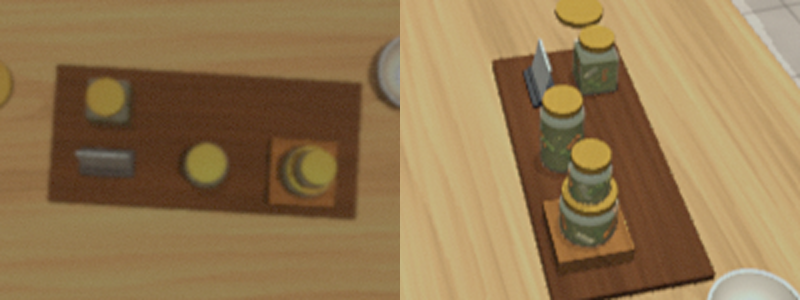

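View pics/side4.png

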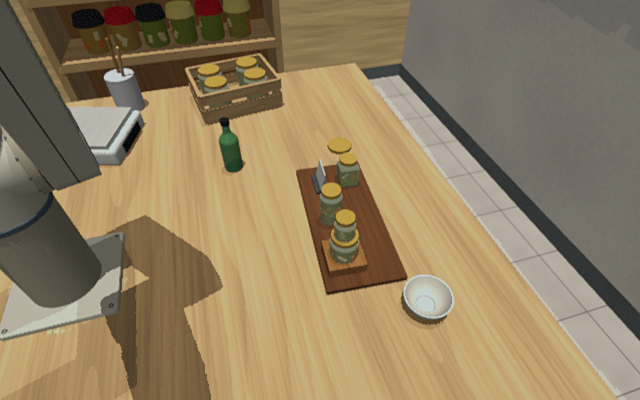

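All four jars stand in place, and the bottle, bowl and lid have not moved. I check the numbers once before handing in.

```bash
python3 - <<'E'
from h import *
t=cap("top");s=cap("side")
sq=STAND+.074*bx
for n,xy,z in(("tall",ORG,.115),("square",sq,.095),("small",[.581,-.1253],.158)):
  for nm,c,lo in(("top",t,(19,136,100)),("side",s,(19,138,150))):
    m=cv2.inRange(cv2.cvtColor(c["pixels"],cv2.COLOR_RGB2HSV),lo,(29,255,255))
    p=proj(c,[*xy,z]).astype(int); r=14;M=np.zeros_like(m); M[p[1]-r:p[1]+r,p[0]-r:p[0]+r]=255
    k,l,st,ce=cv2.connectedComponentsWithStats(m&M); i=l[p[1],p[0]]
    cs,_=cv2.findContours((l==i).astype(np.uint8),0,2); e=cv2.fitEllipse(cv2.convexHull(cs[0]))
    d=ray(c,e[0],z)[:2]-xy; print(n,nm,np.round(e[1],1),"err along board x,y mm",(d@bx*1e3).round(1),(d@by*1e3).round(1))
h=cv2.cvtColor(t["pixels"],cv2.COLOR_RGB2HSV); m=cv2.inRange(h,(0,0,0),(179,110,255))
M=np.zeros_like(m);M[181:205,244:282]=255
cs,_=cv2.findContours(m&M,0,2);k=max(cs,key=cv2.contourArea)
W=np.array([ray(t,p[0],.018)[:2] for p in k])-STAND
print("stand x range",(W@bx).min().round(4),(W@bx).max().round(4),"y",(W@by).min().round(4),(W@by).max().round(4))
E
```

```text
tall top [19.2 19.5] err along board x,y mm 0.1 -0.7
tall side [13.7 19.3] err along board x,y mm -1.2 -2.8
square top [18.8 19. ] err along board x,y mm -1.4 -0.6
square side [11.4 16.9] err along board x,y mm -1.7 -3.1
small top [23.3 24.9] err along board x,y mm -4.0 7.2
small side [15.2 19.2] err along board x,y mm -0.8 -2.2
stand x range -0.0173 0.019 y -0.0332 0.0438
```

```bash
python3 -c "
from bench import arm
print(arm.hand_in())"
```

```text
the job is handed in; nothing more can be done
None
```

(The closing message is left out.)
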